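Dose casting nuggets through the gated funnel and hold the gate open

ROBOT

A 7-joint arm with a two-finger parallel gripper is mounted at the origin on a cart in front of the work surface, level with it; the furniture and walls round the work are solid. World frame = base frame: x ahead of the robot, y to its left, z up, the work surface at z = 0. Lengths are in m, angles in degrees, forces in N, time in s.
With the tool pointing down it reaches from about 0.425 to 0.875 m from the base axis. Payload 4.7 kg.
Tool frame: the origin (TCP) lies on the mounting face of the last link; the fingertips stand 182 mm ahead of it and the grasp point (between the pads) lies 164 mm ahead of it; z points along the fingers, y is the line along which they close (so a half turn about z gives the same grasp; the last joint's range is limited). The gripper opens to 87 mm and grips with 3 to 60 N. Pads are 19 mm wide; open, the fingers measure 117 mm over their backs; the gripper's body (75 mm by 190 mm) begins 51 mm behind the grasp point.
Start: joints at [70.537, 18.392, -4.016, 83.108, 1.295, 78.541, -3.26], TCP at [0.225, -0.61, 0.405] pointing down, gripper open.
Joint ranges: [-163.93, 163.93], [-17.29, 119.83], [-79.2, 71.16], [3.27, 140.29], [-89.18, 269.18], [5.43, 117.66], [-154.24, 154.24]. Speed limits (degrees/s): [147.25, 147.25, 180, 180, 180, 180, 180].

INTERFACE

Orientations are given as [roll, pitch, yaw] about the fixed x, y, z axes, in that order (R = Rz(yaw) Ry(pitch) Rx(roll)).
In Python, from cell import env gives the robot as it stands.
- The arm moves only by the tool servo_tool, never from a script. Its argument "plan" is a list of rows, each an object with "xyz": the shift along the tool's x, y, z in cm, a list of three; "twist": the turn, a rotation vector about the tool's x, y, z in degrees, a list of three; "jaw": the closure, from 0 (fully open) to 1 (shut). In form: [{"xyz": [x, y, z], "twist": [wx, wy, wz], "jaw": jaw}, ...]. A call has 1 to 10 rows; each row is the pose to reach, as a shift and turn from the pose commanded when the call began, along the tool's axes at that moment; what a row does not reach only later rows make up. A row lasts 1/12 s, in which the tool goes at most 41.7 mm and 7.16 degrees, less where a joint would pass 70% of its speed; a pose out of reach is approached as far as the arm can. A call with a gripper value outside its range is refused whole. The fingers move at their own pace and stop on an object; "newtons" is the grip in N (left out, the last holds). Time passes only in rows, so rows that repeat a pose let the fingers close. It gives the time, the measured TCP pose, the force, the opening and the grip force at its end, in the units of the state.
- env.get_obs(): the state, without advancing time (a new reading comes with each control period).
- env.read_camera(name): name is "scene" or "side" or "wrist"; returns a dict with "img" (400x640x3 uint8, red, green, blue), "camera_matrix" (3x3 intrinsics, pixels), "R" (3x3) and "t" (3): a world point X has camera coordinates R X + t. Camera axes: x right, y down, z forward; pixel columns grow to the right and rows downward; lengths in m; the calibration is good to about 2 mm. A picture is of the moment at which its call begins. There is no depth.
- env.sign_off(): hands the job in; it is judged then, once.
The state is a dict: "time_s": time; "qpos": joint angles; "joint_velocities": joint speeds; "effort": joint torques, N m; "tool_pos": TCP position; "tool_rot": TCP orientation; "force": force on the tool from outside, world axes, zero at the start; "wrist_torque": the same for the moment, N m; "grip_width": finger opening in m; "grasp_force": force on a finger pad.
Only numpy, scipy, OpenCV 4.12 (cv2) and the standard library are available. Lean on these libraries where they do the work, as an engineer would, in place of code of your own. Each camera call takes 0.05 s, during which the arm holds its last target. There are 200 camera calls.

TASK

Pour all five brass nuggets from the pan into the funnel of the dosing stand while its spring gate is still shut, and stand the empty pan upright on the bench again, without shifting the other things on the bench. Then push the stand's round key down to the middle of its travel (the black ring on its stem level with the collar; any further shuts the gate again) so that every nugget drops into the jar, and finish with the gripper still holding the key down there.

Things in the scene. Friction and masses are not known exactly. Their poses are not given: they have to be found in the camera images.
- stand: Dosing stand, fixed (place and yaw vary). Origin on the bench under the funnel's axis, z up. Dark base plate, 130 mm in x, y = -190 to +100 mm, 8 mm thick. A jar stands over the origin, above it a sliding gate plate (top 66 mm up) in an aluminium frame (84 mm in x, y = -95 to +95 mm, top 74 mm up), then the funnel. The key column stands at y = -150 mm.
- funnel_mouth (a point): Centre of the steel funnel's mouth, level with its rim, 138 mm above the bench, on the axis of throat and jar; axes as the stand's. Mouth 130 mm inside; 45 degree cone; throat 34 mm inside, ending on the gate plate 66 mm above the bench.
- jar_floor (a point): Centre of the inside floor of the fixed glass jar under the funnel, 12 mm above the bench. Jar 46 mm outside, 40 mm inside, rim 56 mm above the bench.
- key (a joint): Travel of the round push key, m, downward: 0 = up (gate shut), 0.012 = middle (a 38 mm hole in the gate lies under the throat; black ring on the stem level with the collar's top), 0.024 = bottom stop (gate shut again). The gate slides along the stand's y, 3 mm per mm of key. Return spring: 3 N at the top, 7.8 N in the middle, 12.6 N at the bottom.
- key_top (a point): Centre of the top face of the key's cap, a flat black disc 40 mm across and 8 mm thick; 126 mm above the bench when up, 114 mm at mid-travel; it moves with the key. The collar below it is 34 mm across, its top 88 mm above the bench; grey column 50 mm wide.
- pan: Loose steel pouring pan, 0.11 to 0.18 kg, with the nuggets in it. Origin under the middle of its floor, z up. Tray 60 (x) x 58 (y) mm, 24 mm walls on three sides; towards its -x an open lip rises at 22 degrees between cheeks. A wooden bridge handle runs along its y over the middle. To empty it, tip it about the handle, lip down, by about 60 degrees (a little more if a nugget hangs).
- pan_handle (a point): Centre of the pan's handle bar, 60 mm above the pan's underside: bar 12 mm thick (pan's x), 18 mm high, 52 mm free length along y between its posts, free space beneath it.
- pan_lip (a point): Middle of the pan's pouring edge, in the pan's frame at x = -57, z = 14 mm from its origin.
- nugget_0: Loose chunky brass nugget, barrel-shaped, 11 mm across and 9 mm high, about 11 g; origin at the centre of one end. Starts in the pan.
- nugget_1: Loose chunky brass nugget, barrel-shaped, 11 mm across and 9 mm high, about 11 g; origin at the centre of one end. Starts in the pan.
- nugget_2: Loose chunky brass nugget, barrel-shaped, 11 mm across and 9 mm high, about 11 g; origin at the centre of one end. Starts in the pan.
- nugget_3: Loose chunky brass nugget, barrel-shaped, 11 mm across and 9 mm high, about 11 g; origin at the centre of one end. Starts in the pan.
- nugget_4: Loose chunky brass nugget, barrel-shaped, 11 mm across and 9 mm high, about 11 g; origin at the centre of one end. Starts in the pan.
- tape_roll: Bystander: roll of masking tape lying flat, 72 mm across, 13 mm high; origin under its centre.
- pitch_lump: Bystander: dark brown lump of wax, 45 x 56 x 26 mm; origin under its centre.
- tin_wax: Bystander: flat round white tin, 53 mm across, 18 mm high; origin under its centre.
- dropper_bottle: Bystander: small amber bottle with dropper, 30 mm across, 103 mm tall; origin under its centre.
- screwdriver_a: Bystander: small screwdriver lying down, 12 x 135 x 12 mm; origin under its middle.
- loupe: Bystander: folded loupe, 22 x 34 x 14 mm; origin under its centre.
Things that resemble listed ones, but are neither listed nor needed, are in the scene too. What is shaped like the pan but pink is not meant.

How it is judged (in metres and radians):
On the way:
1. all five nuggets lie in the funnel on the shut gate, the key up (horizontal distance between each of nugget_0, nugget_1, nugget_2, nugget_3, nugget_4 and funnel_mouth below 0.066 m and z of nugget_0 in the frame of stand between 0.062 and 0.138 m and z of nugget_1 in the frame of stand between 0.062 and 0.138 m and z of nugget_2 in the frame of stand between 0.062 and 0.138 m and z of nugget_3 in the frame of stand between 0.062 and 0.138 m and z of nugget_4 in the frame of stand between 0.062 and 0.138 m and value of joint key below 0.003 m), for 0.2 s.
At the end, for the whole second after the job is handed in: All five nuggets are in the jar; the pan stands upright on the bench, at rest and not touched; the gripper holds the key down with more than 3 N at 12 mm of travel, within 3.5 mm (horizontal distance between each of nugget_0, nugget_1, nugget_2, nugget_3, nugget_4 and jar_floor below 0.022 m and height (world z) of nugget_0 between 0 and 0.058 m and height (world z) of nugget_1 between 0 and 0.058 m and height (world z) of nugget_2 between 0 and 0.058 m and height (world z) of nugget_3 between 0 and 0.058 m and height (world z) of nugget_4 between 0 and 0.058 m and angle between pan's own z axis and vertical below 0.1 rad and height (world z) of pan between -0.01 and 0.006 m and linear speed of pan below 0.02 m/s and contact force between each of the arm, the fingers and pan below 0.1 N and value of joint key between 0.0085 and 0.0155 m and contact force between the fingers and key above 3 N); the arm keeps its last pose, push and grip.
It fails at once if a bystander is shifted by more than 30 mm (distance of any of tape_roll, pitch_lump, tin_wax, dropper_bottle, screwdriver_a, loupe from where it was at the start of the episode above 0.03 m).
It also fails if it takes over 72 s, if anything falls off the work surface, if the arm or the gripper's body presses on something with over 40 N, if the wrist force passes 120 N, or if a joint passes its speed limit or range.

## Working session

There is one attempt and no reset: what is moved stays moved. The work goes in short steps, Python scripts to look and compute and a tool call to move; the robot and the scene stay as the last step left them, time stands still between calls to the robot, and variables do not carry over. Pictures are saved under pics/ and viewed, at most 13 in all, crops included, and the job is handed in when it is done.

Besides the shell and the picture viewer there is one more tool, called after "Call:" as name(argument=value, ...), one argument or row to a line, values as JSON. servo_tool: Moves the arm, as the interface text tells. Its arguments: {"type":"object","properties":{"plan":{"type":"array","items":{"type":"object","properties":{"xyz":{"type":"array","items":{"type":"number"}},"twist":{"type":"array","items":{"type":"number"}},"jaw":{"type":"number"}}}},"newtons":{"type":"number"}},"required":["plan"]}

```bash
mkdir -p pics; ls; cat > h.py <<'E'
import numpy as np, cv2
from cell import env
from scipy.spatial.transform import Rotation as Ro
def cam(n,save=None):
    c=env.read_camera(n)
    if save: cv2.imwrite(f'pics/{save}.png',c['img'][:,:,::-1])
    return c
def ray(c,u,v,z):
    K,R,t=[np.array(c[k]) for k in('camera_matrix','R','t')]
    o=-R.T@t; d=R.T@np.linalg.solve(K,[u,v,1.]); return o+d*(z-o[2])/d[2]
def proj(c,X):
    p=c['camera_matrix']@(np.array(c['R'])@np.array(X)+np.array(c['t'])); return p[:2]/p[2]
E
python3 - <<'E'
from h import *
a=cam('scene','a');b=cam('side','b');w=cam('wrist','w')
for c in(a,b,w): print(-np.array(c['R']).T@c['t'])
o=env.get_obs();print(o)
cv2.imwrite('pics/ab.png',np.vstack([a['img'],b['img']])[:,:,::-1][:, :])
E
```

```text
pics
[-0.10453498  0.48060578  0.78556478]
[0.24243066 0.97159898 0.47674778]
[ 0.29978749 -0.5823291   0.38511291]
{'time_s': 0.15, 'qpos': array([70.53660986, 18.42901895, -4.01581351, 83.16004583,  1.29422527,
       78.542103  , -3.26216743]), 'joint_velocities': array([-0.00495311, -0.09854353, -0.02953163, -0.269724  , -0.00345966,
       -0.00386195, -0.06703715]), 'effort': array([ 6.88681885e-04, -4.91796291e+01, -4.04113065e-01, -3.12877607e+01,
       -6.39305566e-02,  4.04382858e-02,  1.12363580e-04]), 'tool_pos': array([ 0.22512119, -0.60959721,  0.40390532]), 'tool_rot': array([-1.79914011e+02,  4.35881432e-03,  2.02707592e+01]), 'force': array([-0.10347345,  0.11601273,  0.01351808]), 'wrist_torque': array([ 0.01540848, -0.00570124, -0.0792949 ]), 'grasp_force': 0.0, 'grip_width': 0.08719757036556118}
```

View pics/a.png

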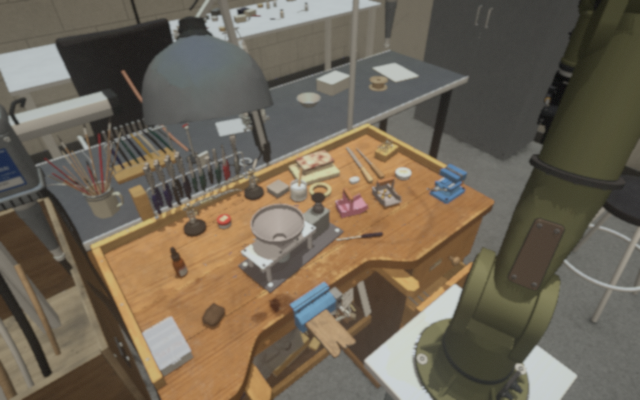

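View pics/b.png

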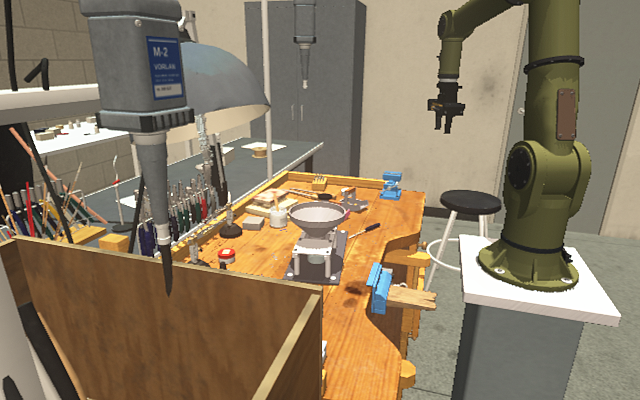

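The scene view shows the funnel at (278,228), the key near (318,200), the pink pan at (351,206) and the steel pan at (385,193). Zooming in.

```bash
python3 - <<'E'
from h import *
i=cv2.imread('pics/a.png')[140:290,235:435]
cv2.imwrite('pics/ac.png',cv2.resize(i,None,fx=4,fy=4,interpolation=cv2.INTER_CUBIC))
c=cam('scene')
for n,u,v,z in [('fun',278,222,.138),('key',318,197,.126),('pan',385,193,.02),('pink',351,206,.02),('bottle',178,265,.05)]: print(n,ray(c,u,v,z).round(3))
E
```

```text
fun [0.493 0.135 0.138]
key [ 0.517 -0.012  0.126]
pan [ 0.496 -0.268  0.02 ]
pink [ 0.518 -0.142  0.02 ]
bottle [0.605 0.371 0.05 ]
```

View pics/ac.png

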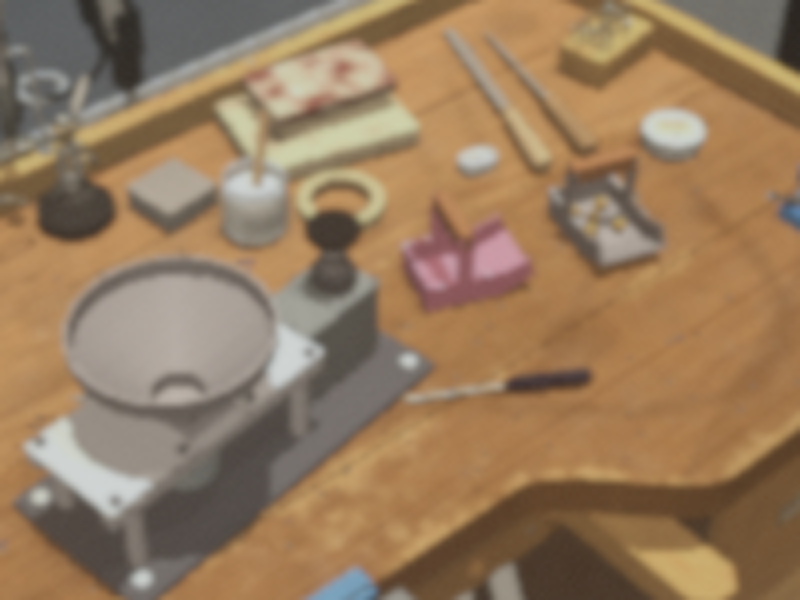

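Crop (4x, offset 235,140): funnel rim ellipse centred (171,333), key cap (333,229), pan handle bar (567,175)–(636,165), lip edge (602,268)–(660,243), with the five nuggets in the pan. The lip points towards the robot.

```bash
python3 - <<'E'
from h import *
c=cam('scene');s=cam('side')
f=lambda x,y,z: ray(c,235+x/4-.4,140+y/4-.4,z)
F=f(171,333,.138);K=f(333,229,.126);H1=f(570,177,.06);H2=f(634,166,.06);L1=f(602,268,.014);L2=f(660,243,.014)
H=(H1+H2)/2;L=(L1+L2)/2
print('F',F,'K',K,np.linalg.norm(F-K),'standyaw',np.degrees(np.arctan2(*(F-K)[1::-1]))-90)
print('H',H1,H2,H,'len',np.linalg.norm(H1-H2),'L',L1,L2,L,np.linalg.norm(L1-L2),'d',np.linalg.norm((H-L)[:2]))
print('pan x yaw',np.degrees(np.arctan2(*(H-L)[1::-1])), 'from bar y',np.degrees(np.arctan2(*(H1-H2)[1::-1]))-90)
P=lambda c:np.array(c['camera_matrix'])@np.c_[c['R'],c['t']]
for a,b in [((205,95),(220,85)),((270,100),(270,105)),((145,90),(185,60))]:
  X=cv2.triangulatePoints(P(c),P(s),np.array(a,float),np.array(b,float));print('lamp',(X[:3]/X[3]).ravel())
print(proj(s,F),proj(s,H),proj(s,K))
E
```

```text
F [0.49166982 0.13780259 0.138     ] K [ 0.51745683 -0.01171395  0.126     ] 0.15219778512012946 standyaw 9.785496136035263
H [ 0.5113649  -0.24287643  0.06      ] [ 0.48931177 -0.29149987  0.06      ] [ 0.50033833 -0.26718815  0.06      ] len 0.0533908256769322 L [ 0.45454851 -0.22536913  0.014     ] [ 0.44629932 -0.28204803  0.014     ] [ 0.45042392 -0.25370858  0.014     ] 0.057276056204502206 d 0.051702492948541144
pan x yaw -15.112440754320716 from bar y -24.39663618037308
lamp [0.70442298 0.1722124  0.41627254]
lamp [0.65624995 0.02474619 0.36746728]
lamp [0.70017239 0.29832535 0.46707218]
[317.74206686 211.21777907] [350.00405638 190.99572373] [324.5363419  195.35960926]
```

Call:
servo_tool(
  plan=[
    {"xyz":[3.7,-2.2,0.2],"twist":[0,0,-5],"jaw":0},
    {"xyz":[7.4,-4.4,0.5],"twist":[0,0,-10],"jaw":0},
    {"xyz":[11.1,-6.7,0.7],"twist":[0,0,-15],"jaw":0},
    {"xyz":[14.8,-8.9,1],"twist":[0,0,-20],"jaw":0},
    {"xyz":[18.5,-11.1,1.2],"twist":[0,0,-25],"jaw":0},
    {"xyz":[22.2,-13.3,1.4],"twist":[0,0,-30],"jaw":0},
    {"xyz":[25.9,-15.6,1.6],"twist":[0,0,-35],"jaw":0},
    {"xyz":[29.6,-17.8,1.8],"twist":[0,0,-40],"jaw":0},
    {"xyz":[33.3,-20,2],"twist":[0,0,-45],"jaw":0},
    {"xyz":[37,-22.2,2.4],"twist":[0,0,-50],"jaw":0},
  ],
)

```text
time_s: 1.13
tool_pos: [0.4865, -0.2836, 0.3825]
tool_rot: [179.9, 0.0, 70.5]
force: [0.2, -1.3, -0.6]
grip_width: 0.0868
grasp_force: 0.0
```

```bash
cat >> h.py <<'E'
def delta(p,rpy):
    o=env.get_obs();R=Ro.from_euler('xyz',o['tool_rot'],degrees=True);G=Ro.from_euler('xyz',rpy,degrees=True)
    print('now',o['tool_pos'].round(4),o['tool_rot'].round(1),'q',o['qpos'].round(1),'t',o['time_s'],'grip',o['grip_width'],o['grasp_force'],'F',o['force'].round(2))
    print('xyz cm',(R.inv().apply(np.array(p)-o['tool_pos'])*100).round(2),'twist',(R.inv()*G).as_rotvec(degrees=True).round(1))
E
python3 - <<'E'
from h import *
w=cam('wrist','w2')
print(w['camera_matrix'],proj(w,[.50,-.267,.06]))
delta([.5,-.267,.38],[180,0,70])
E
```

```text
[[286.75018074   0.         313.59384977]
 [  0.         286.75018074 200.00928219]
 [  0.           0.           1.        ]] [320.57120546 170.22912143]
now [ 0.492  -0.2744  0.3819] [179.8  -0.4  71.4] q [ 48.8  10.  -24.8  96.9   4.   73.9   4.7] t 1.1833 grip 0.08683092398943834 0.0 F [4.21 6.74 0.26]
xyz cm [0.96 0.52 0.2 ] twist [ 0.1 -0.4  1.4]
```

View pics/w2.png

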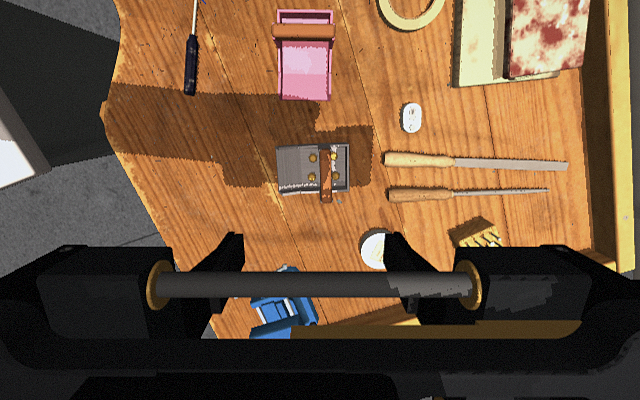

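Wrist view: the pan is at (315,170), with its bar near (327,175), lip edge at x≈277 and nuggets around (312,158)/(312,177). Zooming in for the angle.

```bash
python3 - <<'E'
import cv2
i=cv2.imread('pics/w2.png')[130:220,265:365]
cv2.imwrite('pics/w2c.png',cv2.resize(i,None,fx=6,fy=6,interpolation=cv2.INTER_CUBIC))
E
```

```text
(no output)
```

View pics/w2c.png

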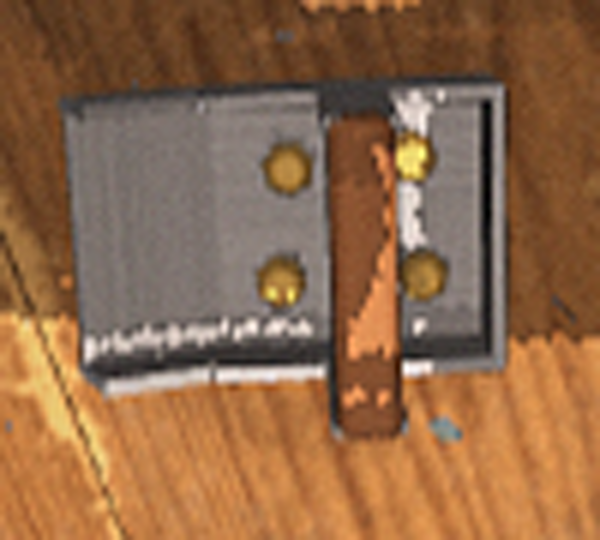

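Crop (6x, offset 265,130): bar top runs (361,117)–(369,435); lip corners (66,100) and (83,372).

```bash
python3 - <<'E'
from h import *
w=cam('wrist','w3')
T=cv2.imread('pics/w2.png')[140:210,270:355];I=cv2.imread('pics/w3.png')
r=cv2.matchTemplate(I,T,cv2.TM_CCOEFF_NORMED);_,m,_,l=cv2.minMaxLoc(r);dx,dy=l[0]-270,l[1]-140;print(m,dx,dy)
f=lambda x,y,z: ray(w,265+x/6-.4+dx,130+y/6-.4+dy,z)
A=f(361,117,.069);B=f(369,435,.069);L=(f(66,100,.014)+f(83,372,.014))/2;H=(A+B)/2
b1=f(500,85,.024);b2=f(503,365,.024);bk=(b1+b2)/2
print(A,B,H,np.linalg.norm(A-B),'yaw bar',np.degrees(np.arctan2(*(A-B)[1::-1]))-90,'lip',L,np.linalg.norm((H-L)[:2]),'yaw',np.degrees(np.arctan2(*(bk-L)[1::-1])),np.linalg.norm((bk-L)[:2]))
print('mid pt from lip/back',L+(bk-L)*57/88)
delta([H[0],H[1],.38],[180,0,68])
E
```

```text
0.7338113188743591 -2 10
[ 0.51248573 -0.24344638  0.069     ] [ 0.49602287 -0.29871613  0.069     ] [ 0.5042543  -0.27108125  0.069     ] 0.05766949802031724 yaw bar -16.58689709071301 lip [ 0.44745976 -0.25700952  0.014     ] 0.05851182165706715 yaw -15.67100567967442 0.08751032540148407
mid pt from lip/back [ 0.5020356  -0.27232031  0.02047727]
now [ 0.4901 -0.2773  0.382 ] [179.9  -0.3  71.1] q [ 49.   10.  -24.6  96.9   4.   74.    4.7] t 1.2333 grip 0.08690023453608785 0.0 F [0.62 0.35 0.38]
xyz cm [1.05 1.14 0.21] twist [ 0.1 -0.3  3.1]
```

Call:
servo_tool(
  plan=[
    {"xyz":[1,1,3],"twist":[0,0,-3],"jaw":0},
    {"xyz":[1,1,6.5],"twist":[0,0,-3],"jaw":0},
    {"xyz":[1,1,10],"twist":[0,0,-3],"jaw":0},
    {"xyz":[1,1,10],"twist":[0,0,-3],"jaw":0},
    {"xyz":[1,1,10],"twist":[0,0,-3],"jaw":0},
    {"xyz":[1,1,10],"twist":[0,0,-3],"jaw":0},
  ],
)

```text
time_s: 1.73
tool_pos: [0.499, -0.2799, 0.2839]
tool_rot: [179.9, 0.0, 73.2]
force: [-0.4, -0.9, -0.2]
grip_width: 0.0868
grasp_force: 0.0
```

```bash
python3 - <<'E'
from h import *
delta([.503,-.271,.225],[180,0,74])
E
```

```text
now [ 0.499  -0.2799  0.2839] [179.9   0.   73.2] q [ 47.8  15.8 -24.4 102.1   7.2  63.5   4.2] t 1.7333 grip 0.08680838428589206 0.0 F [-0.44 -0.89 -0.2 ]
xyz cm [0.97 0.12 5.89] twist [ 0.1  0.  -0.8]
```

Call:
servo_tool(
  plan=[
    {"xyz":[0.9,0.1,2],"twist":[0,0,-1],"jaw":0},
    {"xyz":[0.9,0.1,4],"twist":[0,0,-1],"jaw":0},
    {"xyz":[0.9,0.1,5.9],"twist":[0,0,-1],"jaw":0},
    {"xyz":[0.9,0.1,5.9],"twist":[0,0,-1],"jaw":0},
    {"xyz":[0.9,0.1,5.9],"twist":[0,0,-1],"jaw":0.1},
  ],
)

```text
time_s: 2.15
tool_pos: [0.5025, -0.2715, 0.2247]
tool_rot: [179.9, 0.0, 74.2]
force: [1.0, 0.1, 1.0]
grip_width: 0.085
grasp_force: 0.0
```

```bash
python3 - <<'E'
from h import *
delta([.503,-.271,.225],[180,0,74])
E
```

```text
now [ 0.5025 -0.2715  0.2247] [179.9   0.   74.2] q [ 46.5  19.6 -24.2 105.    9.4  57.2   2.7] t 2.15 grip 0.0849860818186858 0.0 F [0.96 0.12 0.96]
xyz cm [ 0.07  0.04 -0.03] twist [0.1 0.  0.2]
```

Positioned. Close gently, then lift.

Call:
servo_tool(
  plan=[
    {"xyz":[0,0,0],"twist":[0,0,0],"jaw":0.3},
    {"xyz":[0,0,0],"twist":[0,0,0],"jaw":0.5},
    {"xyz":[0,0,0],"twist":[0,0,0],"jaw":0.7},
    {"xyz":[0,0,0],"twist":[0,0,0],"jaw":0.85},
    {"xyz":[0,0,0],"twist":[0,0,0],"jaw":1},
    {"xyz":[0,0,0],"twist":[0,0,0],"jaw":1},
    {"xyz":[0,0,0],"twist":[0,0,0],"jaw":1},
    {"xyz":[0,0,0],"twist":[0,0,0],"jaw":1},
    {"xyz":[0,0,0],"twist":[0,0,0],"jaw":1},
  ],
  newtons=30,
)

```text
time_s: 2.9
tool_pos: [0.5019, -0.271, 0.2229]
tool_rot: [-180.0, 0.0, 74.3]
force: [-0.2, 1.0, -0.2]
grip_width: 0.0284
grasp_force: 0.0
```

Call:
servo_tool(
  plan=[
    {"xyz":[0,0,0],"twist":[0,0,0],"jaw":1},
    {"xyz":[0,0,0],"twist":[0,0,0],"jaw":1},
    {"xyz":[0,0,0],"twist":[0,0,0],"jaw":1},
    {"xyz":[0,0,0],"twist":[0,0,0],"jaw":1},
    {"xyz":[0,0,0],"twist":[0,0,0],"jaw":1},
  ],
  newtons=40,
)

```text
time_s: 3.32
tool_pos: [0.502, -0.271, 0.223]
tool_rot: [180.0, 0.0, 74.3]
force: [0.9, -0.5, -1.0]
grip_width: 0.0117
grasp_force: 39.8
```

Call:
servo_tool(
  plan=[
    {"xyz":[0,0,-0.7],"twist":[0,0,0],"jaw":1},
    {"xyz":[0,0,-2],"twist":[0,0,0],"jaw":1},
    {"xyz":[0,0,-4],"twist":[0,0,0],"jaw":1},
    {"xyz":[0,0,-6.5],"twist":[0,0,0],"jaw":1},
    {"xyz":[0,0,-9],"twist":[0,0,0],"jaw":1},
    {"xyz":[0,0,-11.5],"twist":[0,0,0],"jaw":1},
    {"xyz":[0,0,-14],"twist":[0,0,0],"jaw":1},
    {"xyz":[0,0,-16],"twist":[0,0,0],"jaw":1},
    {"xyz":[0,0,-17],"twist":[0,0,0],"jaw":1},
    {"xyz":[0,0,-17],"twist":[0,0,0],"jaw":1},
  ],
)

```text
time_s: 4.15
tool_pos: [0.5025, -0.271, 0.3964]
tool_rot: [179.7, 0.1, 74.3]
force: [-0.3, -0.3, -1.9]
grip_width: 0.0116
grasp_force: 39.8
```

```bash
python3 - <<'E'
from h import *
s=cam('side','b2')
K,R,t=[np.array(s[k]) for k in('camera_matrix','R','t')]
o=-R.T@t
for u,v in[(270,105),(270,110),(225,130)]:
  d=R.T@np.linalg.solve(K,[u,v,1.])
  for y in(.03,.1,.17): print(u,v,(o+d*(y-o[1])/d[1]).round(3))
F=np.array([.4917,.138]);az=np.degrees(np.arctan2(F[1],F[0]));r=F/np.hypot(*F)
H=F-.06*r;H=[*H,.232]
def tcp(H,tilt,yaw):
  G=Ro.from_euler('xyz',[180,0,yaw],degrees=True)*Ro.from_rotvec([-tilt,0,0],degrees=True)
  return np.array(H)-G.apply([0,0,.164]),G.as_euler('xyz',degrees=True)
delta(*tcp(H,0,90+az))
E
```

```text
270 105 [0.652 0.03  0.366]
270 105 [0.622 0.1   0.374]
270 105 [0.591 0.17  0.382]
270 110 [0.653 0.03  0.354]
270 110 [0.622 0.1   0.363]
270 110 [0.592 0.17  0.372]
225 130 [0.785 0.03  0.295]
225 130 [0.744 0.1   0.309]
225 130 [0.704 0.17  0.322]
now [ 0.502  -0.2709  0.3942] [179.9   0.   74.3] q [ 48.2  10.5 -25.4  94.9   4.7  75.4   6.3] t 4.2 grip 0.011640748140971808 39.762028343975544 F [ 0.22 -0.11 -2.46]
xyz cm [ 35.95 -17.2   -0.24] twist [  0.1   0.1 -31.4]
```

View pics/b2.png

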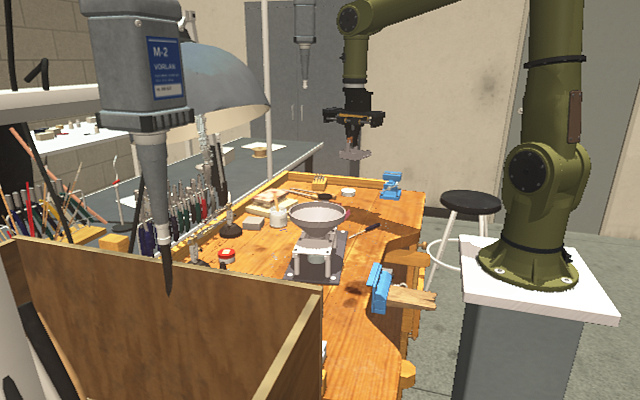

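The lamp's near edge, at (270,105) in the side view, is at x≈0.59, z≥0.37. I'll approach the funnel from the robot side, tilting first.

Call:
servo_tool(
  plan=[
    {"xyz":[1,-0.5,0],"twist":[0,0,-1],"jaw":1},
    {"xyz":[3,-1.4,0],"twist":[0,0,-3],"jaw":1},
    {"xyz":[6,-2.9,0],"twist":[0,0,-6],"jaw":1},
    {"xyz":[9,-4.3,0],"twist":[0,0,-9],"jaw":1},
    {"xyz":[12,-5.7,0],"twist":[0,0,-12],"jaw":1},
    {"xyz":[15,-7.2,0],"twist":[0,0,-15],"jaw":1},
    {"xyz":[18,-8.6,0],"twist":[0,0,-18],"jaw":1},
    {"xyz":[20.5,-9.8,0],"twist":[0,0,-20],"jaw":1},
    {"xyz":[22.5,-10.8,0],"twist":[0,0,-21],"jaw":1},
    {"xyz":[24,-11.5,0],"twist":[0,0,-21],"jaw":1},
  ],
)

```text
time_s: 5.03
tool_pos: [0.4553, -0.006, 0.3921]
tool_rot: [-179.9, -0.0, 95.4]
force: [-0.4, -0.5, -2.0]
grip_width: 0.0117
grasp_force: 39.8
```

```bash
cat >> h.py <<'E'
F=np.array([.4917,.138]);az=np.degrees(np.arctan2(F[1],F[0]));r=F/np.hypot(*F)
def tcp(back,z,tilt,yaw=90+az):
  G=Ro.from_euler('xyz',[180,0,yaw],degrees=True)*Ro.from_rotvec([-tilt,0,0],degrees=True)
  return np.array([*(F+back*r),z])-G.apply([0,0,.164]),G.as_euler('xyz',degrees=True)
E
python3 - <<'E'
from h import *
delta(*tcp(-.06,.235,0))
E
```

```text
now [ 0.4553 -0.006   0.3921] [-179.9   -0.    95.4] q [ 37.8  -4.5 -38.  109.2  -2.9  74.5   6.1] t 5.0333 grip 0.011657188565054377 39.76167580112815 F [-0.38 -0.49 -1.99]
xyz cm [12.92 -0.91 -0.68] twist [ -0.1  -0.  -10.2]
```

```bash
cat > kin.py <<'E'
import numpy as np, itertools
from scipy.optimize import least_squares
from scipy.spatial.transform import Rotation as Ro
D=[([70.537,18.429,-4.016,83.16,1.294,78.542,-3.262],[.2251,-.6096,.4039],[-179.9,0,20.27]),
([47.8,15.8,-24.4,102.1,7.2,63.5,4.2],[.499,-.2799,.2839],[179.9,0,73.2]),
([46.5,19.6,-24.2,105,9.4,57.2,2.7],[.5025,-.2715,.2247],[179.9,0,74.2]),
([48.2,10.5,-25.4,94.9,4.7,75.4,6.3],[.502,-.2709,.3942],[179.9,0,74.3]),
([37.8,-4.5,-38,109.2,-2.9,74.5,6.1],[.4553,-.006,.3921],[-179.9,0,95.4])]
def fk(q,p,s):
    q=np.radians(q)*np.array([s[0],1,s[1],1,s[2],1,s[3]]);T=Ro.identity();x=np.array([0,0,p[0]])
    for i in range(7):
        T=T*(Ro.from_rotvec([0,0,q[i]]) if i%2==0 else Ro.from_rotvec([0,q[i],0]))
        if i==2:x=x+T.apply([p[4],0,p[1]])
        if i==4:x=x+T.apply([p[5],0,p[2]])
        if i==6:x=x+T.apply([0,0,p[3]])
        if i==5:x=x+T.apply([p[6],0,0])
    return x,T
def fit():
    best=None
    for s in itertools.product([1,-1],repeat=4):
        def e(p):
            o=[]
            for q,x,rp in D:
                a,T=fk(q,p,s);G=Ro.from_euler('xyz',rp,degrees=True)
                o+=list(a-x)+list(.1*(T*Ro.from_rotvec([0,0,p[7]])).apply([1,0,0])-.1*G.apply([1,0,0]))+list(.1*T.apply([0,0,1])-.1*G.apply([0,0,1]))
            return np.array(o+list(1e-3*np.array(p[4:7])))
        for o7 in(0,1.5,3,-1.5):
            f=least_squares(e,[.35,.4,.4,.15,0,0,0,o7])
            if best is None or f.cost<best[0]: best=(f.cost,s,f.x,abs(f.fun).max())
    return best
E
cat > ik.py <<'E'
from h import *; from kin import *
_,s,p,m=fit(); print(s,p.round(4),m)
lo=np.array([-163.93,-17.29,-79.2,3.27,-89.18,5.43,-154.24]);hi=np.array([163.93,119.83,71.16,140.29,269.18,117.66,154.24])
def ik(P,rp,q0):
    G=Ro.from_euler('xyz',rp,degrees=True)
    def e(q):
        x,T=fk(q,p,s);T=T*Ro.from_rotvec([0,0,p[7]])
        return np.r_[(x-P)*10,(G.inv()*T).as_rotvec()*2,1e-4*(q-q0)]
    f=least_squares(e,np.clip(q0,lo+.1,hi-.1),bounds=(lo,hi));return f.x,abs(f.fun[:6]).max()
E
python3 - <<'E'
from ik import *
q=np.array(D[-1][0])
for b,z,t in[(-.06,.235,0),(-.06,.235,20),(-.03,.235,20),(.01,.235,20),(.01,.235,40),(.01,.235,55),(.01,.235,65),(.01,.235,75)]:
    P,rp=tcp(b,z,t);q,e=ik(P,rp,q);print(b,t,P.round(3),q.round(1),round(e,4))
E
```

```text
(-1, -1, -1, -1) [-0.799   0.5452  0.5216 -0.8159  0.0084  0.0269  0.0273  1.571 ] 0.02698575447704274
-0.06 0 [0.434 0.122 0.399] [ 31.8  -4.  -44.9 108.   -3.   74.9   3.4] 0.0
-0.06 20 [0.38  0.107 0.389] [ 11.   22.  -38.4  77.6  17.6  65.4 -11.9] 0.0
-0.03 20 [0.409 0.115 0.389] [  8.9  25.3 -37.7  73.2  19.4  66.8 -12.4] 0.0
0.01 20 [0.447 0.126 0.389] [  6.1  29.7 -36.8  66.9  21.6  69.  -12.5] 0.0
0.01 40 [0.4   0.112 0.361] [-13.4  58.6 -79.2   3.3  78.1  83.5  -1.2] 0.0967
0.01 55 [0.372 0.104 0.329] [-13.4  58.8 -79.2   3.3  78.2  79.7  -1.2] 0.4934
0.01 65 [0.358 0.101 0.304] [-13.4  59.1 -79.2   3.3  78.3  77.   -1.3] 0.7625
0.01 75 [0.349 0.098 0.277] [-13.4  59.7 -79.2   3.3  78.4  74.4  -1.3] 1.0374
```

```bash
sed -i 's/1e-3\*np.array(p\[4:7\])/1e-3*np.array(p[4:7])+[.02*(p[3]-.13)]/; s/+list(1e-3\*np.array(p\[4:7\])+\[/+list(1e-3*np.array(p[4:7]))+[/; s/(p\[3\]-.13)\])/(p[3]-.13)]/' kin.py; grep -n 'return np.array(o' kin.py
python3 - <<'E'
from kin import *
b=fit();print(b)
for q,x,rp in D:
    a,T=fk(q,b[2],b[1]);print((a-x).round(4),T.apply([0,0,1]).round(3))
E
```

```text
26:            return np.array(o+list(1e-3*np.array(p[4:7]))+[.02*(p[3]-.13)])
(np.float64(0.0011898354608958761), (-1, -1, -1, -1), array([0.10145544, 0.54180876, 0.52404908, 0.07478568, 0.00869927,
       0.03293343, 0.02820544, 1.57103863]), np.float64(0.02675330372943588))
[ 0.0264  0.0018 -0.003 ] [-0.001  0.001 -1.   ]
[ 0.0064  0.0144 -0.0004] [ 0.002 -0.001 -1.   ]
[ 0.0055  0.0115 -0.0007] [ 0.003 -0.001 -1.   ]
[0.0089 0.017  0.0018] [ 0.003 -0.003 -1.   ]
[-0.0128  0.0268  0.0024] [-0.002  0.    -1.   ]
```

```bash
python3 - <<'E'
s=open('kin.py').read()
s=s.replace("if i==2:x=x+T.apply([p[4],0,p[1]])","if i==2:x=x+T.apply([p[4],p[8],p[1]])").replace("x=x+T.apply([p[5],0,p[2]])","x=x+T.apply([p[5],p[9],p[2]])")
s=s.replace("[.35,.4,.4,.15,0,0,0,o7]","[.35,.4,.4,.15,0,0,0,o7,0,0]").replace("1e-3*np.array(p[4:7])","1e-3*np.array(p)[[4,5,6,8,9]]").replace(".02*(p[3]-.13)",".02*(p[0]-D1)")
s="D1=.28\n"+s
open('kin.py','w').write(s)
E
python3 - <<'E'
from h import *; import kin
s=cam('side');K,R,t=[np.array(s[k]) for k in('camera_matrix','R','t')];o=-R.T@t
for v in(170,280):
  d=R.T@np.linalg.solve(K,[525,v,1.])
  for y in (.1,0.): print(v,(o+d*(y-o[1])/d[1]).round(3))
b=kin.fit();print(b)
for q,x,rp in kin.D: print((kin.fk(q,b[2],b[1])[0]-x).round(4))
E
```

```text
170 [0.061 0.1   0.267]
170 [0.04  0.    0.243]
280 [0.018 0.1   0.017]
280 [-0.007  0.    -0.036]
(np.float64(5.299684138381554e-06), (-1, -1, -1, -1), array([ 0.26278323,  0.48496918,  0.51021368,  0.20847839, -0.00853509,
        0.00981584, -0.00540936,  1.57103863, -0.03777025,  0.01376511]), np.float64(0.0018522606186114343))
[0.0015 0.0019 0.0006]
[-0.0002 -0.0005 -0.0005]
[-0.0005 -0.001   0.0004]
[ 0.0011 -0.0007 -0.0006]
[-0.0001 -0.0003  0.    ]
```

```bash
sed -i 's/^D1=.28/D1=.26/' kin.py; cat > chk.py <<'E'
from ik import *
import sys
for yo in (0,-40,40,-80,80):
  q=np.array(D[-1][0]);print('lip yaw off',yo)
  a=np.radians(az+yo);rr=np.array([np.cos(a),np.sin(a)])
  for b,t in[(-.06,0),(-.06,20),(.01,20),(.01,40),(.01,60),(.01,70)]:
    G=Ro.from_euler('xyz',[180,0,90+az+yo],degrees=True)*Ro.from_rotvec([-t,0,0],degrees=True)
    P=np.array([*(F+b*rr),.235])-G.apply([0,0,.164]);q,e=ik(P,G.as_euler('xyz',degrees=True),q);print(b,t,P.round(3),q.round(0),round(e,4))
E
python3 chk.py
```

```text
(-1, -1, -1, -1) [ 0.2439  0.485   0.5103  0.1897 -0.0085  0.0097 -0.0053  1.571  -0.0375
  0.0135] 0.0018216177784319276
lip yaw off 0
-0.06 0 [0.434 0.122 0.399] [ 31.  -6. -46. 109.  -5.  75.   2.] 0.0
-0.06 20 [0.38  0.107 0.389] [-15. -17.  -3. 122.  -0.  57.  -3.] 0.0822
0.01 20 [0.447 0.126 0.389] [-15. -10.  -3. 116.   1.  53.  -3.] 0.0
0.01 40 [0.4   0.112 0.361] [-15. -17.  -4. 130.   2.  30.  -5.] 0.1903
0.01 60 [0.365 0.102 0.317] [-17. -17.  -6. 140.  62.   5. -67.] 0.447
0.01 70 [0.353 0.099 0.291] [-17. -17.  -6. 140.  71.   5. -76.] 0.5788
lip yaw off -40
-0.06 0 [0.437 0.163 0.399] [ 31.  -4. -52. 107.  -3.  75. -44.] 0.0
-0.06 20 [0.386 0.186 0.389] [ 21. -17. -48. 117.   3.  62. -53.] 0.0
0.01 20 [0.45  0.157 0.389] [ 24.  -9. -48. 113.  10.  60. -53.] 0.0
0.01 40 [0.405 0.177 0.361] [ 19. -17. -52. 124.  27.  48. -74.] 0.0
0.01 60 [0.371 0.192 0.317] [  19.  -17.  -68.  133.   58.   51. -112.] 0.0
0.01 70 [0.36  0.197 0.291] [  20.   -6.  -79.  136.   76.   67. -131.] 0.0
lip yaw off 40
-0.06 0 [0.458 0.088 0.399] [ 31.  -3. -43. 107.  -2.  75.  44.] 0.0
-0.06 20 
[... 535 characters left out ...]
  4.  -48.  104.   23.   77. -103.] 0.0
0.01 40 [0.45  0.224 0.361] [   2.   10.  -51.  106.   44.   88. -123.] 0.0
0.01 60 [0.434 0.257 0.317] [ -11.   20.  -48.  108.   60.  103. -138.] 0.0
0.01 70 [0.429 0.268 0.291] [ -17.   26.  -45.  109.   66.  111. -143.] 0.0
lip yaw off 80
-0.06 0 [0.498 0.078 0.399] [ 33.   3. -46. 103.   2.  75.  82.] 0.0
-0.06 20 [0.503 0.022 0.389] [ 42.   4. -42. 104. -18.  75. 101.] 0.0
0.01 20 [0.496 0.092 0.389] [ 38.   3. -45. 105. -18.  73.  94.] 0.0
0.01 40 [0.501 0.043 0.361] [ 46.   9. -43. 108. -35.  75. 111.] 0.0
0.01 60 [0.505 0.007 0.317] [ 52.  20. -43. 110. -45.  79. 123.] 0.0
0.01 70 [ 0.506 -0.005  0.291] [ 53.  27. -43. 111. -49.  81. 128.] 0.0
```

Natural tilt is out of range; with the lip pointing to −y (tool yaw ≈185°) it's comfortable.

Call:
servo_tool(
  plan=[
    {"xyz":[1,0.3,0],"twist":[0,0,-4],"jaw":1},
    {"xyz":[3,1,-0.1],"twist":[0,0,-10],"jaw":1},
    {"xyz":[5,1.7,-0.2],"twist":[0,0,-16],"jaw":1},
    {"xyz":[7,2.3,-0.3],"twist":[0,0,-22],"jaw":1},
    {"xyz":[9,3,-0.4],"twist":[0,0,-28],"jaw":1},
    {"xyz":[11,3.7,-0.5],"twist":[0,0,-34],"jaw":1},
    {"xyz":[12.5,4.2,-0.6],"twist":[0,0,-40],"jaw":1},
    {"xyz":[13.7,4.6,-0.7],"twist":[0,0,-46],"jaw":1},
    {"xyz":[14.5,4.8,-0.7],"twist":[0,0,-52],"jaw":1},
    {"xyz":[15,5,-0.7],"twist":[0,0,-58],"jaw":1},
  ],
)

```text
time_s: 5.92
tool_pos: [0.4922, 0.1462, 0.3993]
tool_rot: [-180.0, -0.1, 153.6]
force: [0.0, -0.3, -1.6]
grip_width: 0.0113
grasp_force: 39.8
```

Call:
servo_tool(
  plan=[
    {"xyz":[0,0,0],"twist":[0,0,-6],"jaw":1},
    {"xyz":[0,0,0],"twist":[0,0,-12],"jaw":1},
    {"xyz":[0,0,0],"twist":[0,0,-18],"jaw":1},
    {"xyz":[0,0,0],"twist":[0,0,-24],"jaw":1},
    {"xyz":[0,0,0],"twist":[0,0,-29],"jaw":1},
    {"xyz":[0,0,0],"twist":[0,0,-32],"jaw":1},
    {"xyz":[0,0,0],"twist":[0,0,-32],"jaw":1},
    {"xyz":[0,0,0],"twist":[0,0,-32],"jaw":1},
  ],
)

```text
time_s: 6.58
tool_pos: [0.4923, 0.1448, 0.3994]
tool_rot: [-180.0, -0.1, -174.9]
force: [0.1, -0.1, -2.3]
grip_width: 0.0115
grasp_force: 39.8
```

```bash
cat > pour.py <<'E'
from ik import *
q=env.get_obs()['qpos'];yw=185.6;a=np.radians(yw-90);rr=np.array([np.cos(a),np.sin(a)])
for t in(0,20,40,60,70):
    G=Ro.from_euler('xyz',[180,0,yw],degrees=True)*Ro.from_rotvec([-t,0,0],degrees=True)
    P=np.array([*(F+.01*rr),.235])-G.apply([0,0,.164]);q,e=ik(P,G.as_euler('xyz',degrees=True),q);print(t,P.round(3),q.round(0),round(e,4))
    delta(P,G.as_euler('xyz',degrees=True))
E
python3 pour.py|grep -v now; python3 -c "
from h import *
delta([0,0,0],[0,0,0])"
python3 -c "
from h import *
c=cam('scene');cv2.imwrite('pics/s3.png',cv2.resize(c['img'][100:280,200:420,::-1],None,fx=3,fy=3))"
```

```text
(-1, -1, -1, -1) [ 0.2439  0.485   0.5103  0.1897 -0.0085  0.0097 -0.0053  1.571  -0.0375
  0.0135] 0.0018216177784319276
0 [0.491 0.148 0.399] [ 29.   4. -51. 102.   3.  75.  73.] 0.0
xyz cm [0.13 0.33 0.04] twist [-0.  -0.1 -0.5]
20 [0.496 0.092 0.389] [ 38.   3. -45. 105. -18.  73.  94.] 0.0
xyz cm [ 0.08 -5.28  1.03] twist [-20.    0.   -0.5]
40 [0.501 0.043 0.361] [ 46.   9. -43. 108. -35.  75. 111.] 0.0
xyz cm [  0.04 -10.21   3.88] twist [-40.    0.1  -0.5]
60 [0.505 0.007 0.317] [ 52.  20. -43. 110. -45.  78. 123.] 0.0
xyz cm [  0.   -13.87   8.24] twist [-60.    0.2  -0.5]
70 [ 0.506 -0.005  0.291] [ 54.  27. -44. 111. -49.  81. 128.] 0.0
xyz cm [-1.000e-02 -1.508e+01  1.083e+01] twist [-70.    0.2  -0.4]
now [0.4923 0.1448 0.3994] [-1.800e+02 -1.000e-01 -1.749e+02] q [ 28.9   5.1 -50.3 101.3   4.1  75.5  72.8] t 6.5833 grip 0.011474095454405113 39.76235043257475 F [ 0.12 -0.08 -2.29]
xyz cm [ 50.28 -10.01  40.  ] twist [ -8.1 179.8  -0. ]
```

View pics/s3.png

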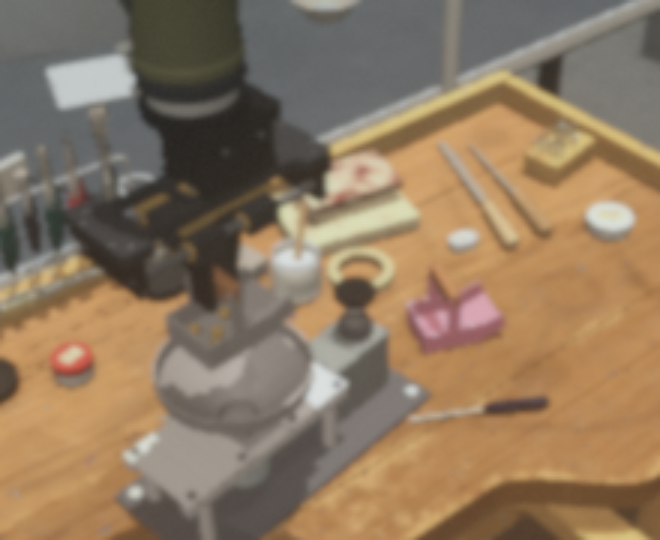

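The pan is over the funnel (pan at crop (230,310)), lip towards the key, nuggets aboard. Tip about the handle.

Call:
servo_tool(
  plan=[
    {"xyz":[0,-0.8,0],"twist":[-4,0,0],"jaw":1},
    {"xyz":[0,-2.4,0.2],"twist":[-9,0,0],"jaw":1},
    {"xyz":[0,-3.7,0.5],"twist":[-14,0,0],"jaw":1},
    {"xyz":[0,-5,0.9],"twist":[-19,0,0],"jaw":1},
    {"xyz":[0,-6.4,1.4],"twist":[-24,0,0],"jaw":1},
    {"xyz":[0,-7.4,1.9],"twist":[-28,0,0],"jaw":1},
    {"xyz":[0,-8.4,2.5],"twist":[-32,0,0],"jaw":1},
    {"xyz":[0,-9.3,3.1],"twist":[-36,0,0],"jaw":1},
    {"xyz":[0,-10.2,3.8],"twist":[-40,0,0],"jaw":1},
    {"xyz":[0,-11.1,4.6],"twist":[-44,0,0],"jaw":1},
  ],
)

```text
time_s: 7.47
tool_pos: [0.5027, 0.0338, 0.3538]
tool_rot: [135.9, 0.0, -174.8]
force: [0.2, 0.6, -2.4]
grip_width: 0.0117
grasp_force: 39.7
```

Call:
servo_tool(
  plan=[
    {"xyz":[0,-1.1,0],"twist":[-4,0,0],"jaw":1},
    {"xyz":[0,-2.3,0.2],"twist":[-8,0,0],"jaw":1},
    {"xyz":[0,-3.4,0.4],"twist":[-12,0,0],"jaw":1},
    {"xyz":[0,-4.5,0.6],"twist":[-16,0,0],"jaw":1},
    {"xyz":[0,-5.6,1],"twist":[-20,0,0],"jaw":1},
    {"xyz":[0,-5.6,1],"twist":[-20,0,0],"jaw":1},
    {"xyz":[0,-5.6,1],"twist":[-20,0,0],"jaw":1},
    {"xyz":[0,-5.6,1],"twist":[-20,0,0],"jaw":1},
    {"xyz":[0,-5.6,1],"twist":[-20,0,0],"jaw":1},
    {"xyz":[0,-5.6,1],"twist":[-20,0,0],"jaw":1},
  ],
)

```text
time_s: 8.3
tool_pos: [0.5057, 0.0022, 0.3089]
tool_rot: [116.1, 0.1, -174.7]
force: [0.3, 1.1, -1.2]
grip_width: 0.0117
grasp_force: 39.7
```

```bash
python3 -c "
from h import *
o=env.get_obs();print('handle',o['tool_pos']+Ro.from_euler('xyz',o['tool_rot'],degrees=True).apply([0,0,.164]),o['qpos'].round(1))
c=cam('scene');w=cam('wrist')
A=cv2.resize(c['img'][150:280,215:345,::-1],(400,400));B=cv2.resize(w['img'][:,:,::-1],(400,250))
cv2.imwrite('pics/s4.png',np.hstack([A,np.vstack([B,np.zeros((150,400,3),np.uint8)])]))"
```

```text
handle [0.49213415 0.1488112  0.23665223] [ 51.6  22.4 -42.7 108.6 -46.8  80.2 123.4]
```

View pics/s4.png

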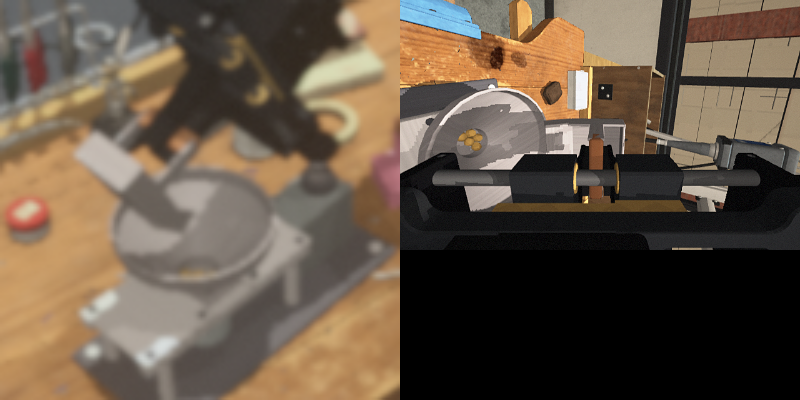

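The nuggets are in the throat (wrist panel (470,140)) and the pan is tipped in the mouth. I'll go a little further so nothing hangs, then look closer.

Call:
servo_tool(
  plan=[
    {"xyz":[0,-1.4,0.1],"twist":[-5,0,0],"jaw":1},
    {"xyz":[0,-2.5,0.2],"twist":[-9,0,0],"jaw":1},
    {"xyz":[0,-2.5,0.2],"twist":[-9,0,0],"jaw":1},
    {"xyz":[0,-2.5,0.2],"twist":[-9,0,0],"jaw":1},
    {"xyz":[0,-2.5,0.2],"twist":[-9,0,0],"jaw":1},
  ],
)

```text
time_s: 8.82
tool_pos: [0.5066, -0.0073, 0.2853]
tool_rot: [107.1, 0.0, -174.7]
force: [-0.8, -0.2, -1.1]
grip_width: 0.0116
grasp_force: 39.7
```

```bash
python3 -c "
from h import *
w=cam('wrist');i=w['img'][:,:,::-1].copy()
p=proj(w,[*F,.07]);print(p)
u,v=p.astype(int);hs=cv2.cvtColor(i,cv2.COLOR_BGR2HSV);m=cv2.inRange(hs,(15,110,60),(32,255,255))
n,l,s,c=cv2.connectedComponentsWithStats(m)
print([(s[k].tolist()) for k in range(1,n) if s[k,4]>25])
A=cv2.resize(i[v-35:v+35,u-35:u+35],(500,500),interpolation=cv2.INTER_CUBIC)
cv2.imwrite('pics/s5.png',np.hstack([A,cv2.resize(i[120:320,300:420],(300,500))]))
delta([0,0,0],[0,0,0])"
```

```text
[ 77.10202211 232.72388252]
[[106, 0, 62, 71, 2352], [204, 24, 12, 9, 45], [232, 40, 21, 12, 39], [174, 44, 18, 20, 86], [28, 70, 11, 11, 43], [39, 80, 7, 9, 33], [253, 82, 61, 109, 1392], [19, 85, 9, 5, 27], [217, 85, 20, 8, 28], [4, 89, 11, 9, 40], [209, 89, 14, 6, 28], [67, 100, 8, 8, 32], [81, 113, 19, 16, 101], [0, 118, 62, 20, 432], [114, 130, 24, 15, 221], [348, 144, 14, 14, 57], [235, 186, 15, 6, 29], [54, 218, 44, 37, 885], [218, 218, 17, 28, 211], [277, 260, 9, 50, 270], [343, 260, 8, 50, 252], [147, 320, 312, 19, 4777]]
now [ 0.5067 -0.0071  0.2856] [ 1.071e+02  1.000e-01 -1.747e+02] q [ 52.9  28.5 -42.8 109.  -50.   82.2 127.6] t 8.8667 grip 0.011749155488401738 39.74207801744342 F [-0.97  0.63 -0.94]
xyz cm [ 50.42 -25.63  13.55] twist [ -6.7 142.2 105. ]
```

View pics/s5.png

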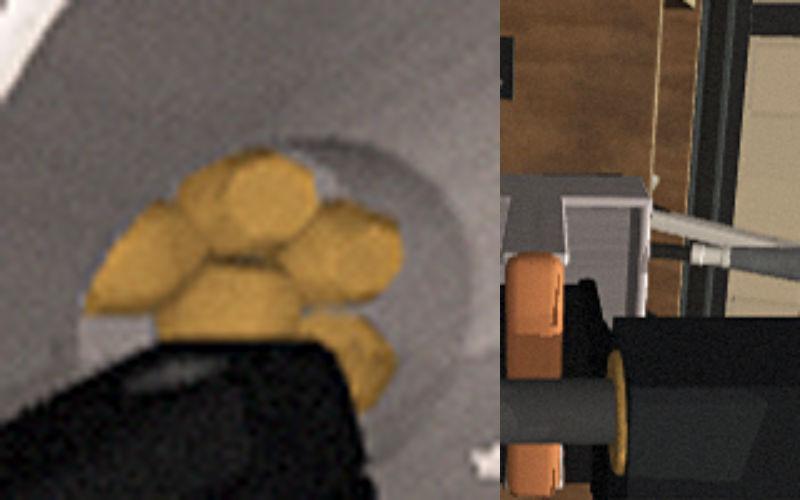

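Five nuggets are visible in the throat (crop (240,200), (150,260), (340,245), (230,300), (360,350)), and the visible part of the pan is empty. Tilt back.

Call:
servo_tool(
  plan=[
    {"xyz":[0,2,0.1],"twist":[7,0,0],"jaw":1},
    {"xyz":[0,4,0.5],"twist":[14,0,0],"jaw":1},
    {"xyz":[0,5.9,1.1],"twist":[21,0,0],"jaw":1},
    {"xyz":[0,7.7,1.9],"twist":[28,0,0],"jaw":1},
    {"xyz":[0,9.4,3],"twist":[35,0,0],"jaw":1},
    {"xyz":[0,11,4.2],"twist":[42,0,0],"jaw":1},
    {"xyz":[0,12.4,5.6],"twist":[49,0,0],"jaw":1},
    {"xyz":[0,13.6,7.2],"twist":[56,0,0],"jaw":1},
    {"xyz":[0,14.6,9],"twist":[63,0,0],"jaw":1},
    {"xyz":[0,15.4,10.8],"twist":[70,0,0],"jaw":1},
  ],
)

```text
time_s: 9.7
tool_pos: [0.4918, 0.1423, 0.4029]
tool_rot: [177.4, 0.3, -174.7]
force: [-0.8, -0.3, -2.5]
grip_width: 0.0117
grasp_force: 39.8
```

Call:
servo_tool(
  plan=[
    {"xyz":[0,0.7,0],"twist":[3,0,0],"jaw":1},
    {"xyz":[0,0.7,0],"twist":[3,0,0],"jaw":1},
    {"xyz":[0,0.7,0],"twist":[3,0,0],"jaw":1},
    {"xyz":[0,0.7,0],"twist":[3,0,0],"jaw":1},
  ],
)

```text
time_s: 10.03
tool_pos: [0.492, 0.1462, 0.4006]
tool_rot: [180.0, -0.0, -174.8]
force: [0.1, -0.6, -2.6]
grip_width: 0.0117
grasp_force: 39.8
```

```bash
python3 -c "
from h import *
delta([.502,-.271,.40],[180,0,74.3])"
```

```text
now [0.492  0.1462 0.4006] [ 180.    -0.  -174.8] q [ 28.4   5.  -50.  101.2   3.9  75.6  72.8] t 10.0333 grip 0.01166922531746131 39.761552615091205 F [ 0.06 -0.58 -2.57]
xyz cm [ 2.780e+00 -4.163e+01  4.000e-02] twist [  0.   -0.  110.9]
```

Call:
servo_tool(
  plan=[
    {"xyz":[0.2,-2,0],"twist":[0,0,7],"jaw":1},
    {"xyz":[0.4,-5,0],"twist":[0,0,14],"jaw":1},
    {"xyz":[0.6,-8,0],"twist":[0,0,21],"jaw":1},
    {"xyz":[0.8,-11.5,0],"twist":[0,0,28],"jaw":1},
    {"xyz":[1,-15,0],"twist":[0,0,35],"jaw":1},
    {"xyz":[1.2,-18.5,0],"twist":[0,0,42],"jaw":1},
    {"xyz":[1.4,-22,0],"twist":[0,0,49],"jaw":1},
    {"xyz":[1.6,-25,0],"twist":[0,0,56],"jaw":1},
    {"xyz":[1.8,-28,0],"twist":[0,0,63],"jaw":1},
    {"xyz":[2,-30,0],"twist":[0,0,70],"jaw":1},
  ],
)

```text
time_s: 10.87
tool_pos: [0.4984, -0.1593, 0.4002]
tool_rot: [-180.0, -0.0, 114.5]
force: [0.6, -0.3, -1.5]
grip_width: 0.0116
grasp_force: 39.8
```

```bash
python3 -c "
from h import *
delta([.502,-.271,.40],[180,0,74.3])"
```

```text
now [ 0.4984 -0.1593  0.4002] [-180.    -0.   114.5] q [ 45.3   4.8 -31.9 100.4   2.6  75.5  37.3] t 10.8667 grip 0.011645323064151192 39.75764502771199 F [ 0.62 -0.33 -1.5 ]
xyz cm [-10.31  -4.3    0.02] twist [-0.  -0.  40.2]
```

Call:
servo_tool(
  plan=[
    {"xyz":[-2.5,-1,0],"twist":[0,0,7],"jaw":1},
    {"xyz":[-5,-2,1],"twist":[0,0,14],"jaw":1},
    {"xyz":[-7.5,-3.1,3],"twist":[0,0,21],"jaw":1},
    {"xyz":[-9.5,-4,5],"twist":[0,0,28],"jaw":1},
    {"xyz":[-10.3,-4.3,7],"twist":[0,0,35],"jaw":1},
    {"xyz":[-10.3,-4.3,9],"twist":[0,0,40],"jaw":1},
    {"xyz":[-10.3,-4.3,11],"twist":[0,0,40],"jaw":1},
    {"xyz":[-10.3,-4.3,13],"twist":[0,0,40],"jaw":1},
    {"xyz":[-10.3,-4.3,14],"twist":[0,0,40],"jaw":1},
    {"xyz":[-10.3,-4.3,14],"twist":[0,0,40],"jaw":1},
  ],
)

```text
time_s: 11.7
tool_pos: [0.5028, -0.2663, 0.2577]
tool_rot: [-179.7, -0.1, 75.1]
force: [0.5, 0.5, -1.1]
grip_width: 0.0115
grasp_force: 39.8
```

```bash
python3 -c "
from h import *
delta([.502,-.271,.2232],[180,0,74.3])"
```

```text
now [ 0.5028 -0.2663  0.2577] [-1.797e+02 -1.000e-01  7.510e+01] q [ 46.1  17.2 -24.1 103.7   7.9  61.1   4.2] t 11.7 grip 0.01145885435250341 39.76180552504957 F [ 0.53  0.5  -1.15]
xyz cm [-0.48  0.07  3.45] twist [-0.3 -0.1  0.8]
```

Call:
servo_tool(
  plan=[
    {"xyz":[-0.3,0,1],"twist":[0,0,0],"jaw":1},
    {"xyz":[-0.3,0,2],"twist":[0,0,0],"jaw":1},
    {"xyz":[-0.3,0,2.7],"twist":[0,0,0],"jaw":1},
    {"xyz":[-0.3,0,3.1],"twist":[0,0,0],"jaw":1},
    {"xyz":[-0.3,0,3.4],"twist":[0,0,0],"jaw":1},
    {"xyz":[-0.3,0,3.5],"twist":[0,0,0],"jaw":1},
    {"xyz":[-0.3,0,3.5],"twist":[0,0,0],"jaw":1},
    {"xyz":[-0.3,0,3.5],"twist":[0,0,0],"jaw":1},
  ],
)

```text
time_s: 12.37
tool_pos: [0.5044, -0.268, 0.226]
tool_rot: [180.0, 0.0, 75.3]
force: [-0.7, -0.3, -2.4]
grip_width: 0.0114
grasp_force: 39.8
```

Call:
servo_tool(
  plan=[
    {"xyz":[0,0,0.2],"twist":[0,0,0],"jaw":1},
    {"xyz":[0,0,0.3],"twist":[0,0,0],"jaw":1},
    {"xyz":[0,0,0.3],"twist":[0,0,0],"jaw":1},
    {"xyz":[0,0,0.3],"twist":[0,0,0],"jaw":1},
  ],
)

```text
time_s: 12.7
tool_pos: [0.5044, -0.2681, 0.223]
tool_rot: [180.0, 0.0, 75.3]
force: [0.4, 0.2, -1.0]
grip_width: 0.0113
grasp_force: 39.8
```

Call:
servo_tool(
  plan=[
    {"xyz":[0,0,0.05],"twist":[0,0,0],"jaw":0.8},
    {"xyz":[0,0,0.05],"twist":[0,0,0],"jaw":0.6},
    {"xyz":[0,0,0.05],"twist":[0,0,0],"jaw":0.4},
    {"xyz":[0,0,0.05],"twist":[0,0,0],"jaw":0.4},
    {"xyz":[0,0,0.05],"twist":[0,0,0],"jaw":0.4},
    {"xyz":[0,0,0.05],"twist":[0,0,0],"jaw":0.4},
  ],
)

```text
time_s: 13.2
tool_pos: [0.5041, -0.268, 0.2221]
tool_rot: [-180.0, 0.0, 75.3]
force: [-0.8, -0.5, 0.5]
grip_width: 0.0428
grasp_force: 0.0
```

Call:
servo_tool(
  plan=[
    {"xyz":[0,0,-0.5],"twist":[0,0,0],"jaw":0.4},
    {"xyz":[0,0,-2],"twist":[0,0,0],"jaw":0.4},
    {"xyz":[0,0,-4.5],"twist":[0,0,0],"jaw":0.4},
    {"xyz":[0,0,-7.5],"twist":[0,0,0],"jaw":0.4},
    {"xyz":[0,0,-10.5],"twist":[0,0,0],"jaw":0.4},
    {"xyz":[0,0,-13.5],"twist":[0,0,0],"jaw":1},
    {"xyz":[0,0,-15],"twist":[0,0,0],"jaw":1},
  ],
)

```text
time_s: 13.78
tool_pos: [0.5049, -0.268, 0.3768]
tool_rot: [179.7, 0.1, 75.3]
force: [1.1, 0.7, -0.1]
grip_width: 0.0451
grasp_force: 0.0
```

```bash
python3 - <<'E'
from h import *
w=cam('wrist','w5');c=cam('scene','s6')
# key cap position: dark disc in scene; refine by dark mask near expected pixel
i=cv2.imread('pics/s6.png');p=proj(c,[.5175,-.0117,.126]);print(p)
u,v=p.astype(int);g=i[v-14:v+14,u-14:u+14].max(2)
m=(g<75).astype(np.uint8);n,l,s,ce=cv2.connectedComponentsWithStats(m)
print([(s[k].tolist(),(ce[k]+[u-14,v-14]).round(1)) for k in range(1,n)])
A=cv2.resize(i[180:215,295:345],(600,420),interpolation=cv2.INTER_CUBIC)
W=cv2.imread('pics/w5.png');pp=proj(w,[.503,-.271,.03]);print(pp,proj(w,[.5175,-.0117,.126]))
cv2.imwrite('pics/k.png',np.vstack([cv2.resize(W,(400,250)),cv2.resize(i[150:250,275:435],(400,250))]))
delta([.5175,-.0117,.33],[180,0,75])
E
```

```text
[317.83607651 196.84428275]
[([10, 12, 10, 8, 61], array([317.6, 197.5]))]
[311.71019555 185.63831622] [ 223.91448468 -188.51606056]
now [ 0.5051 -0.2682  0.3763] [1.796e+02 1.000e-01 7.530e+01] q [ 47.3  11.2 -24.8  96.3   5.   73.2   6.7] t 13.8833 grip 0.038254356229083276 0.0 F [-0.65 -0.29 -0.02]
xyz cm [25.13 -5.35  4.54] twist [0.4 0.1 0.3]
```

View pics/k.png

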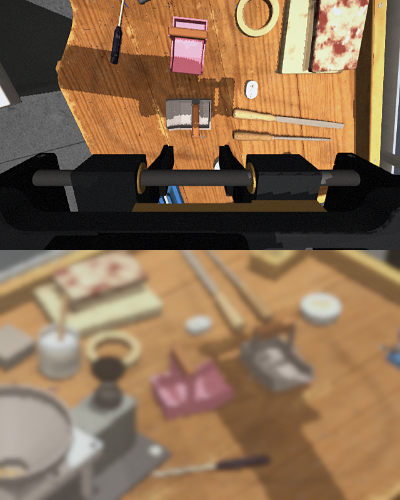

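The pan stands upright and empty at its place (wrist panel (188,115)). The key cap is at scene (317.6,197.5), matching the first estimate. Go above the key with the fingers closed.

Call:
servo_tool(
  plan=[
    {"xyz":[3,-0.6,0],"twist":[0,0,0],"jaw":1},
    {"xyz":[6.5,-1.4,0],"twist":[0,0,0],"jaw":1},
    {"xyz":[10,-2.1,0],"twist":[0,0,0],"jaw":1},
    {"xyz":[13.5,-2.9,0],"twist":[0,0,0],"jaw":1},
    {"xyz":[17,-3.6,0],"twist":[0,0,0],"jaw":1},
    {"xyz":[20.5,-4.4,0.5],"twist":[0,0,0],"jaw":1},
    {"xyz":[23.5,-5,1.5],"twist":[0,0,0],"jaw":1},
    {"xyz":[25.1,-5.4,2.8],"twist":[0,0,0],"jaw":1},
    {"xyz":[25.1,-5.4,3.8],"twist":[0,0,0],"jaw":1},
    {"xyz":[25.1,-5.4,4],"twist":[0,0,0],"jaw":1},
  ],
)

```text
time_s: 14.72
tool_pos: [0.5145, -0.0108, 0.3294]
tool_rot: [-179.7, 0.1, 75.4]
force: [0.9, -0.7, 0.0]
grip_width: 0.0004
grasp_force: 0.0
```

Call:
servo_tool(
  plan=[
    {"xyz":[0,0,0],"twist":[0,0,0],"jaw":1},
    {"xyz":[0,0,0],"twist":[0,0,0],"jaw":1},
    {"xyz":[0,0,0],"twist":[0,0,0],"jaw":1},
    {"xyz":[0,0,0],"twist":[0,0,0],"jaw":1},
    {"xyz":[0,0,0],"twist":[0,0,0],"jaw":1},
  ],
  newtons=20,
)

```text
time_s: 15.13
tool_pos: [0.5159, -0.0123, 0.3326]
tool_rot: [179.9, 0.0, 75.2]
force: [-0.1, 0.5, -0.5]
grip_width: -0.0001
grasp_force: 0.0
```

```bash
python3 -c "
from h import *
delta([.5175,-.0122,.308],[180,0,75])"
```

```text
now [ 0.5159 -0.0123  0.3326] [179.9   0.   75.2] q [ 32.3   7.3 -36.  106.3   4.7  67.8 -20.1] t 15.1333 grip -0.00012648324410632103 0.0 F [-0.11  0.47 -0.53]
xyz cm [0.05 0.15 2.46] twist [0.1 0.  0.2]
```

Call:
servo_tool(
  plan=[
    {"xyz":[0,0.1,1.2],"twist":[0,0,0],"jaw":1},
    {"xyz":[0,0.1,2.2],"twist":[0,0,0],"jaw":1},
    {"xyz":[0,0.1,2.2],"twist":[0,0,0],"jaw":1},
    {"xyz":[0,0.1,2.5],"twist":[0,0,0],"jaw":1},
    {"xyz":[0,0.1,2.5],"twist":[0,0,0],"jaw":1},
    {"xyz":[0,0.1,2.6],"twist":[0,0,0],"jaw":1},
    {"xyz":[0,0.1,2.6],"twist":[0,0,0],"jaw":1},
    {"xyz":[0,0.1,2.6],"twist":[0,0,0],"jaw":1},
  ],
)

```text
time_s: 15.8
tool_pos: [0.5165, -0.0118, 0.3062]
tool_rot: [-180.0, 0.0, 75.3]
force: [-2.4, -0.2, 4.6]
grip_width: 0.0004
grasp_force: 1.6
```

Call:
servo_tool(
  plan=[
    {"xyz":[0,0,0.3],"twist":[0,0,0],"jaw":1},
    {"xyz":[0,0,0.6],"twist":[0,0,0],"jaw":1},
    {"xyz":[0,0,0.8],"twist":[0,0,0],"jaw":1},
    {"xyz":[0,0,1],"twist":[0,0,0],"jaw":1},
    {"xyz":[0,0,1],"twist":[0,0,0],"jaw":1},
    {"xyz":[0,0,1],"twist":[0,0,0],"jaw":1},
    {"xyz":[0,0,1],"twist":[0,0,0],"jaw":1},
    {"xyz":[0,0,1],"twist":[0,0,0],"jaw":1},
  ],
)

```text
time_s: 16.47
tool_pos: [0.5167, -0.0117, 0.2969]
tool_rot: [180.0, 0.0, 75.3]
force: [-4.2, -0.6, 7.6]
grip_width: 0.0006
grasp_force: 3.6
```

```bash
python3 - <<'E'
from h import *
fs=[]
for k in range(4):
    c=cam(['scene','side','wrist','scene'][k],f'e{k}');o=env.get_obs();fs.append(o['force']);print(o['tool_pos'].round(4),o['force'].round(1),o['qpos'][3].round(1))
print(np.mean(fs,0))
for n,f in(('scene','e0'),('side','e1'),('wrist','e2')):
    i=cv2.imread(f'pics/{f}.png');c=env.read_camera(n);hs=cv2.cvtColor(i,cv2.COLOR_BGR2HSV)
    m=cv2.inRange(hs,(15,90,60),(32,255,255))
    for nm,z in(('jar',.02),('throat',.07)):
        u,v=proj(c,[*F,z]).astype(int)
        print(n,nm,u,v,(m[max(v-12,0):v+12,max(u-12,0):u+12]>0).sum() if 0<u<640 and 0<v<400 else 'out')
E
```

```text
[ 0.5167 -0.0117  0.2969] [-3.4  0.1  7.9] 108.5
[ 0.5167 -0.0117  0.2969] [-3.8 -1.   7.2] 108.5
[ 0.5167 -0.0117  0.2969] [-3.7 -1.6  6.9] 108.5
[ 0.5167 -0.0117  0.2969] [-3.8 -1.2  7.4] 108.5
[-3.6664216  -0.93876519  7.35517747]
scene jar 280 254 0
scene throat 279 241 0
side jar 317 255 26
side throat 317 237 0
wrist jar 236 35 288
wrist throat 216 15 0
```

Call:
servo_tool(
  plan=[
    {"xyz":[0,0,0.1],"twist":[0,0,0],"jaw":1},
    {"xyz":[0,0,0.1],"twist":[0,0,0],"jaw":1},
    {"xyz":[0,0,0.1],"twist":[0,0,0],"jaw":1},
    {"xyz":[0,0,0.1],"twist":[0,0,0],"jaw":1},
  ],
)

```text
time_s: 17.15
tool_pos: [0.5167, -0.0117, 0.2959]
tool_rot: [180.0, 0.0, 75.3]
force: [-3.9, -1.2, 7.7]
grip_width: 0.0007
grasp_force: 3.8
```

```bash
python3 - <<'E'
from h import *
C=cv2.INTER_CUBIC
a=cam('scene')['img'][190:270,235:345,::-1];b=cam('side')['img'][190:285,280:355,::-1];w=cam('wrist')['img'][0:90,180:290,::-1]
cv2.imwrite('pics/end.png',np.hstack([cv2.resize(x,(266,300),interpolation=C) for x in(a,b,w)]))
print(env.get_obs()['force'],env.get_obs()['tool_pos'])
E
```

```text
[-4.10919662 -1.14053061  7.83056592] [ 0.51671984 -0.01171195  0.29590196]
```

View pics/end.png

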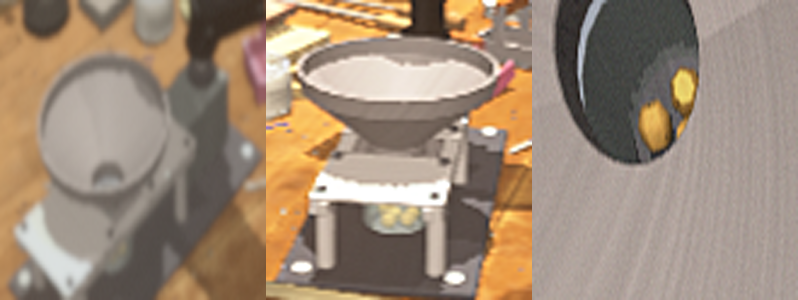

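The throat is empty, the nuggets lie in the jar (side panel (395,215)), and the force of 7.8 N matches mid-travel.

```bash
python3 -c "
from cell import env
print(env.sign_off())"
```

```text
the job is handed in; nothing more can be done
None
```

I handed the job in at about 17 s: the nuggets I could see were in the jar and none showed in the funnel (I didn't count all five in the jar), the empty pan was upright at its original place, and the gripper held the key near mid-travel at about 7.8 N; no verdict was returned.

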